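# Dock the slim battery pack on the charger

### The arm

A 6-joint arm with a two-finger parallel gripper is mounted at the origin on a cart in front of the work surface, level with it; the furniture and walls round the work are solid. World frame = base frame: x ahead of the robot, y to its left, z up, the work surface at z = 0. Lengths are in mm, angles in rad, forces in N, time in s.
With the tool pointing down it reaches from about 300 to 825 mm from the base axis. Payload 5.4 kg.
Tool frame: the origin (TCP) lies at the very end of the fingers, on their centre line; the grasp point (between the pads) lies 19 mm behind it (bot.hold_point_z is the distance from the TCP to the grasp point, in mm); z points along the fingers, y is the line along which they close (so a half turn about z gives the same grasp; the last joint's range is limited). The gripper opens to 92 mm and grips with 3 to 60 N. Pads are 20 mm wide; open, the fingers measure 128 mm over their backs; the gripper's body (75 mm by 189 mm) begins 69 mm behind the grasp point.
Start: joints at [-1.459, 0.158, 1.597, -0, 1.386, -0.21], TCP at [181.834, -545.474, 183.401] pointing down, gripper open.
Joint ranges: [-2.91, 2.91], [-0.94, 2.29], [0.18, 2.7], [-1.29, 4.43], [0.17, 2.64], [-3, 3]. Speed limits (rad/s): [2.57, 2.57, 3.14, 3.14, 3.14, 3.14].

### API

Orientations are given as [roll, pitch, yaw] about the fixed x, y, z axes, in that order (R = Rz(yaw) Ry(pitch) Rx(roll)).
In Python, from rig import bot, solver, optics, workorder gives the robot as it stands. Calls block until the motion is done:
- bot.move_ptp(position, orientation): joint-space move of the TCP to a pose.
- bot.movel(position, attitude=None, velocity=150, max_force=None): straight line of the TCP; attitude=None keeps the orientation; velocity is the mean speed in mm/s. With max_force (N) it stops when the force on the tool has changed by that much, and returns True; else False.
- bot.movej(angles): joint-space move.
- bot.grip(opening, f_grip=None): finger opening in mm; f_grip is the grip in N (None keeps the last); returns when the fingers have stopped.
- bot.sleep(seconds).
- solver.solve_ik(position, orientation): joint angles nearest the present ones, or None.
- optics.camera(name): name is "scene" or "top" or "wrist"; returns a dict with "color" (420x560x3 uint8, red, green, blue), "z_map" (420x560 float32, mm along the optical axis (not along the pixel's ray), 0 where there is no reading), "vfov" (degrees; the focal length in pixels is half the picture's height over the tangent of half this angle, whatever the lens; pixels are square), "cx", "cy" (the principal point, pixels), "k1" (the pictures are not rectified: a ray, as slopes to the right and down, at radius r is drawn at 1 + k1 r^2 times it, then the intrinsics apply), "xyz" and "rotation" of the camera in the world. Camera axes: x right, y up, looking along -z (the intrinsics and any distortion apply to the point x, -y, -z); pixel columns grow to the right and rows downward; lengths in mm; the calibration is good to about 2 mm. A picture is of the moment at which its call begins.
A pose or a line that the arm cannot do raises bot.MotionError and nothing moves.
- workorder.sign_off(): hands the job in; it is judged then, once.
Readings, each from a call of its own:
- bot.current_clock(): time.
- bot.current_joints(): joint angles.
- bot.current_qd(): joint speeds.
- bot.current_tau(): joint torques, N m.
- bot.current_position(): TCP position.
- bot.current_orientation(): TCP orientation.
- bot.current_wrist_force(): force on the tool from outside, world axes, zero at the start.
- bot.current_ft_torque(): the same for the moment, N m.
- bot.current_width(): finger opening in mm.
- bot.current_finger_force(): force on a finger pad.
Only numpy, scipy, OpenCV 4.12 (cv2) and the standard library are available. Lean on these libraries where they do the work, as an engineer would, in place of code of your own. Each camera call takes 0.05 s, during which the arm holds its last target. There are 200 camera calls.

### The job

Put the slim battery pack on the charger: lower it shoe-down onto the open front of the charger's channel, nose towards the hump, then slide it in under the lips with a steady push until the sprung catch clicks and holds it. Where the charger's stop is set has to be felt; do not ram the pack against it. While you still have hold of it, tug it gently but firmly back once to make sure that the catch holds, then let go and leave it locked in. Leave the thick pack and the other things on the table where they are.

Things in the scene. Friction and masses are not known exactly. Their poses are not given: they have to be found in the camera images.
- slim_pack: The pack to dock: the lower of two black battery packs with grey sides, 0.25 to 0.5 kg, on its shoe. Origin: centre of its underside; x to its nose (goes in first), z up. Body 96 (x) x 58 (y) x 42 mm, from 13 to 55 mm up, front at x = +48 mm; grip it across the 58 mm, low: pushed from high up, it pitches nose down and binds. Pale charge gauge at the rear end.
- pack_shoe (a point): Centre of the slim pack's shoe, at the underside (pack x = +8.5 mm). The shoe is a T in section, pack x = -30 to +47 mm: a flange 46 mm wide and 6 mm tall (0 to 6 mm above the underside) with a rounded front edge, and a neck 32 mm wide above it. In the flange's middle 23 mm is a notch, pack x = +9 to +30 mm, for the charger's catch.
- thick_pack: The other pack: same plan, shoe and axes, but body 66 mm tall (79 mm overall), 0.62 kg. Already charged: leave it alone.
- charger: Grey and black charger, fixed, on a plywood board 236 x 144 x 12 mm. Origin: on the table under it; x = the way the pack slides in, from the open front to the hump with the vents; z up. Channel floor 40 mm above the table, from x = -97 mm to the hump, x = +49 to +96 mm, 98 mm wide, its top at 77 mm. Pack and charger must not press on each other with over 60 N, all contacts added.
- charger_lips (a point): Front end of the channel's lips, on the floor's middle line (charger x = -10 mm). From here on: walls 49 mm apart, and 7.5 mm above the floor two inward lips, 4 mm thick, 36 mm apart; the flange goes under them, the neck between (play 1.5 mm up, 1.5 mm each side). In front of the lips the floor is open above, between 8 mm high guides that flare from 50 to 60 mm apart.
- charger_entry (a point): Where the pack's origin can be set down on the channel floor, in line with the charger: nose 13 mm short of the lips (charger x = -70 mm, floor height).
- charger_home (a point): The pack's origin when its nose meets the end stop, if the docking head is in mid setting (charger x = -12 mm, floor height). The head, an aluminium slide that carries catch, terminals and end stop, is clamped anywhere from 10 mm nearer to 10 mm farther along the channel, to suit various packs; its setting is not measured: feel for the stop. Caught, the pack rests 2 mm short of the stop.
- charger_catch (a joint): How far the sprung catch is pressed down, m: 0 up, 0.005 under the flange. Steel, in the floor's middle, 5 mm proud; its ramp begins 35 mm and its upright face stands 19 mm before the stop. The nose rides up it at 6 to 12 N of push; then it drags at a few N until it snaps up into the notch in the last 2 mm before the stop (push 10 to 17 N), and the pack cannot come back. It bends at over 22 N.
- charger_stop (a joint): How far the end stop's two rubber buffers are pressed in, m (10 N per mm). More than 15 N on them is ramming. Before the stop, sprung terminals meet the nose: they push back with 3 N at 9 mm, rising to 7 N at the stop, so that an uncaught pack is pushed out and a caught one rests on the catch with 6 N. A tug that raises this to over 10 N for 0.25 s proves the catch.
- black_tape: Roll of black tape, 58 mm across, 19 mm high, origin under its centre. Leave alone.
- tape_measure: Tape measure in a yellow case, 36 x 78 x 64 mm, origin under its centre. Leave alone.
- screwdriver_red: Screwdriver with a red grip, 195 mm long, 27 mm high, origin under its middle. Leave alone.
Not all that is in view belongs to the job. What is shaped like the slim_pack but purple is not meant.

How it is judged:
By the outcome, as a careful person would: the job done as asked, in the order asked, and still so for the second after the job is handed in, with the robot touching nothing.
It also fails if it takes over 64 s, if anything falls off the work surface, if the arm or the gripper's body presses on something with over 40 N, if the wrist force passes 120 N, or if a joint passes its speed limit or range.

## Working session

There is one attempt and no reset: what is moved stays moved. The work goes in short steps, each a Python script; the robot and the scene stay as the last script left them, time stands still between calls to the robot, and variables do not carry over. Pictures are saved under pics/ and viewed, at most 10 in all, crops included, and the job is handed in when it is done.

```bash
ls; mkdir -p pics; cat > h.py <<'E'
import numpy as np, cv2, pickle
def load(n): return pickle.load(open(n+'.pkl','rb'))
def rays(c,uv):
    f=210/np.tan(np.radians(c['vfov'])/2)
    K=np.array([[f,0,c['cx']],[0,f,c['cy']],[0,0,1.]])
    # radial model r*(1+k1 r^2) = OpenCV distortion
    p=cv2.undistortPoints(np.float64(uv).reshape(-1,1,2),K,np.array([c['k1'],0,0,0.])).reshape(-1,2)
    return p
def Rm(c):
    R=np.array(c['rotation'],float)
    if R.shape==(3,3): return R
    from scipy.spatial.transform import Rotation as T
    return T.from_euler('xyz',R).as_matrix()
def pts(c,uv,z=None):
    """world points; by depth map or by plane height z"""
    p=rays(c,uv); d=np.c_[p[:,0],-p[:,1],-np.ones(len(p))]@Rm(c).T
    o=np.array(c['xyz'],float)
    if z is None:
        q=np.round(np.float64(uv).reshape(-1,2)).astype(int); s=c['z_map'][q[:,1],q[:,0]]
    else: s=(z-o[2])/d[:,2]
    return o+d*s[:,None]
E
python3 - <<'E'
from rig import bot,optics
import pickle,cv2
for n in('scene','top'):
    c=optics.camera(n); pickle.dump(c,open(n+'.pkl','wb')); cv2.imwrite(f'pics/{n}.png',c['color'][:,:,::-1])
    print(n,{k:v for k,v in c.items() if k not in('color','z_map')})
print(bot.current_clock(),bot.current_orientation())
E
```

```text
pics
scene {'vfov': 56.693322284318846, 'cx': 280.35588809394426, 'cy': 213.09050249788956, 'k1': -0.029493961832015646, 'xyz': array([1265.13141065, -241.19060202,  820.70972209]), 'rotation': array([0.86023464, 0.01742672, 1.16961694])}
top {'vfov': 54.938944122921995, 'cx': 278.1661162968753, 'cy': 215.45842314231808, 'k1': 0.03929661749436544, 'xyz': array([ 333.4006024 ,   52.27911324, 1111.22367478]), 'rotation': array([ 0.12753604,  0.02797091, -1.57196495])}
0.1 [-3.13996020e+00 -3.03920966e-04  3.21796235e-01]
```

View pics/scene.png

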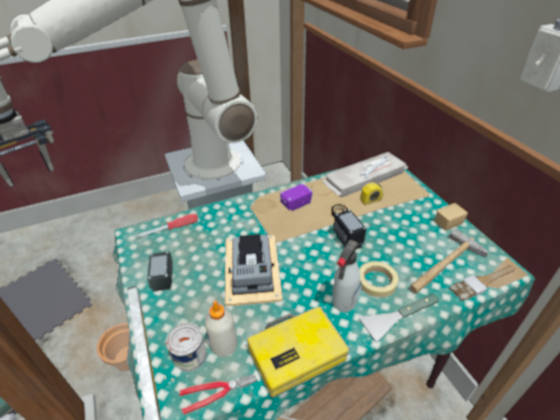

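View pics/top.png

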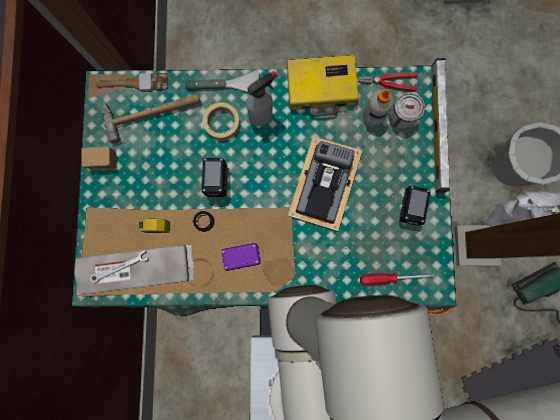

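The scene view shows the charger at (253,268) and black packs at (160,271) and (349,227). In the top view the black packs are at (214,177) and (415,205), the charger is at (325,183) with its hump at the far end, and the purple decoy is at (241,257). Next I compare the two packs' heights and enlarge them.

```bash
python3 - <<'E'
from h import *
c=load('top')
print(pts(c,[[214,177],[415,205],[210,170],[413,200],[325,155],[322,195],[241,257],[330,225]]).round(1))
im=c['color'][:,:,::-1]
A=cv2.resize(im[150:210,184:244],None,fx=6.6,fy=6.6,interpolation=cv2.INTER_CUBIC)
B=cv2.resize(im[175:235,385:445],None,fx=6.6,fy=6.6,interpolation=cv2.INTER_CUBIC)
cv2.imwrite('pics/packs.png',np.hstack([A,B]))
C=cv2.resize(im[130:235,280:370],None,fx=5.6,fy=5.6,interpolation=cv2.INTER_CUBIC)
cv2.imwrite('pics/chg.png',C)
E
```

```text
[[ 567.9  248.7   80. ]
 [ 494.4 -274.9   57.2]
 [ 586.6  259.5   80.3]
 [ 507.6 -270.2   57.6]
 [ 625.5  -42.    76.1]
 [ 525.1  -35.4   42.9]
 [ 360.2  178.6   55.9]
 [ 447.5  -58.3   12.4]]
```

View pics/packs.png

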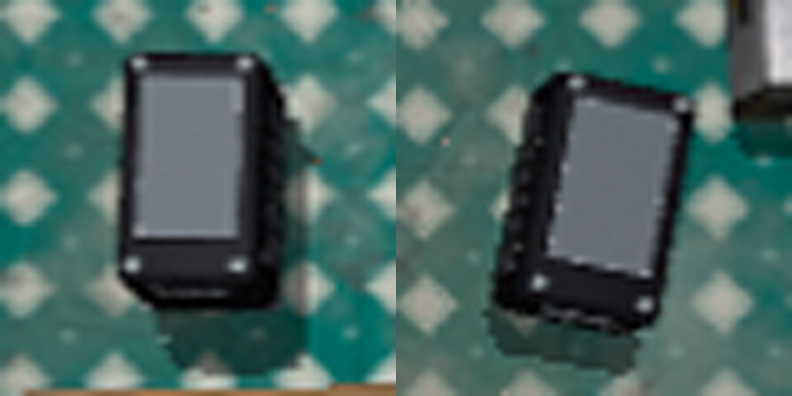

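View pics/chg.png

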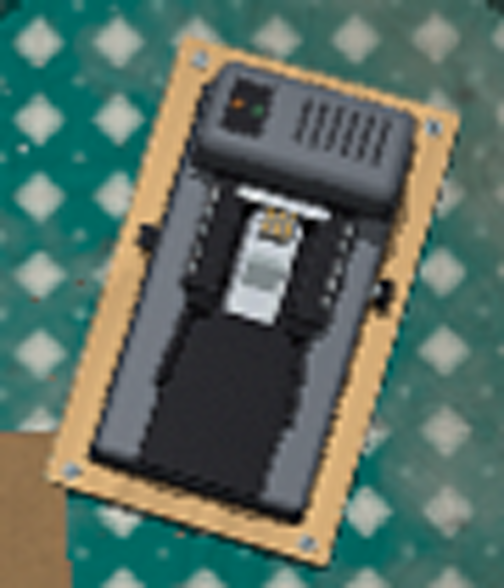

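Of the two black packs, the one at (415,205) has its top at about 57 mm, which makes it the slim pack. The one at (214,177) is at 80 mm, so it is the thick pack. In the charger crop the board corners are at (185,40), (460,117), (327,566) and (50,480), with the hump at the top. I'll compute coarse poses, then look closer with the wrist camera.

```bash
cat >> h.py <<'E'
def fitrect(P,L,W):
    """P: corners in order (+x+y),(+x-y),(-x-y),(-x+y) -> centre,yaw,residual"""
    P=P[:,:2]; c=P.mean(0); M=np.array([[L,W],[L,-W],[-L,-W],[-L,W]])/2
    q=(P-c)@np.array([1,1j]); m=M@np.array([1,1j]); s=(np.conj(m)*q).sum()
    return c,np.angle(s),abs(s)/(abs(m)**2).sum(),np.abs(q-m*np.exp(1j*np.angle(s))).round(1)
E
python3 - <<'E'
from h import *
from rig import bot,solver
c=load('top')
b=np.array([[185,40],[460,117],[327,566],[50,480]]);uv=(b+.5)/5.6-.5+[280,130]
print(fitrect(pts(c,uv,12),236,144))
s=np.array([[577,82],[683,104],[645,303],[540,282]])-[396,0];uv=(s+.5)/6.6-.5+[385,175]
P=pts(c,uv,55);print(P.round(1),np.linalg.norm(P-np.roll(P,1,0),axis=1),fitrect(P,84,46))
o=np.array([np.pi,0,0.])
for p in ([420,-265,300],[470,-60,300]):
  for y in(0,.3,-.3,-1.57,1.57): print(p,y,solver.solve_ik(p,[np.pi,0,y]))
E
```

```text
(array([564.64269906, -47.21658886]), np.float64(-0.3014212488108083), np.float64(0.9856486181561802), array([2.3, 1.5, 1.9, 2.5]))
[[ 542.6 -269.8   55. ]
 [ 533.3 -310.7   55. ]
 [ 454.  -292.4   55. ]
 [ 462.5 -252.1   55. ]] [81.99694333 41.93389341 81.43222581 41.13000669] (array([ 498.10352726, -281.26944716]), np.float64(-0.22088773847316726), np.float64(0.9566424163259362), array([2.4, 2.3, 2.9, 2.5]))
[420, -265, 300] 0 [-8.06712791e-01 -1.00221209e-01  1.63402063e+00 -4.44089210e-16
  1.60779323e+00  7.64083536e-01]
[420, -265, 300] 0.3 [-8.06712791e-01 -1.00221209e-01  1.63402063e+00 -4.44089210e-16
  1.60779323e+00  4.64083536e-01]
[420, -265, 300] -0.3 [-8.06712791e-01 -1.00221209e-01  1.63402063e+00 -4.44089210e-16
  1.60779323e+00  1.06408354e+00]
[420, -265, 300] -1.57 [-8.06712791e-01 -1.00221209e-01  1.63402063e+00 -4.44089210e-16
  1.60779323e+00  2.33408354e+00]
[420, -265, 300] 1.57 [-0.80671279 -0.10022121  1.63402063  0.          1.60779323 -0.80591646]
[470, -60, 300] 0 [-3.82807170e-01 -1.62188371e-01  1.68998236e+00 -4.44089210e-16
  1.61379866e+00  1.18798916e+00]
[470, -60, 300] 0.3 [-3.82807170e-01 -1.62188371e-01  1.68998236e+00 -4.44089210e-16
  1.61379866e+00  8.87989156e-01]
[470, -60, 300] -0.3 [-3.82807170e-01 -1.62188371e-01  1.68998236e+00 -4.44089210e-16
  1.61379866e+00  1.48798916e+00]
[470, -60, 300] -1.57 [-3.82807170e-01 -1.62188371e-01  1.68998236e+00 -4.44089210e-16
  1.61379866e+00  2.75798916e+00]
[470, -60, 300] 1.57 [-0.38280717 -0.16218837  1.68998236  0.          1.61379866 -0.38201084]
```

```bash
python3 - <<'E'
from rig import bot,optics
import pickle,cv2,numpy as np
for n,p,y in(('w1',[440,-270,200],-.22),('w2',[540,-40,250],-.30)):
    bot.move_ptp(p,[np.pi,0,y]); c=optics.camera('wrist'); pickle.dump(c,open(n+'.pkl','wb')); cv2.imwrite(f'pics/{n}.png',c['color'][:,:,::-1])
    print(c['xyz'],c['rotation'],c['vfov'],bot.current_clock())
a,b=[cv2.imread(f'pics/w{i}.png') for i in(1,2)]
E
```

```text
[ 523.46634614 -290.13267808  402.25866886] [-3.01840249e-01  1.98073978e-04 -1.79193703e+00] 63.03380275982527 1.5583
[621.82556632 -67.19022518 451.85896061] [-3.02335593e-01 -1.98901860e-04 -1.87251557e+00] 63.03380275982527 2.6083
```

View pics/w1.png

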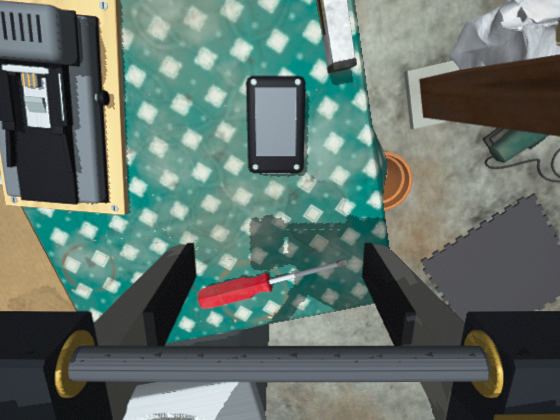

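View pics/w2.png

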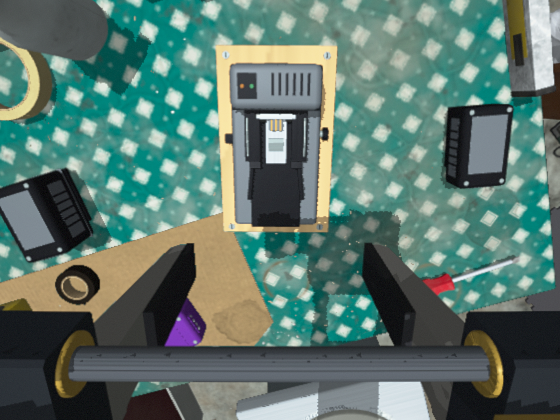

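In the w1 view the slim pack's top corners are about (249,76), (303,76), (304,173) and (248,173). In w2 the board corners are about (217,46), (337,46), (327,231) and (224,231). I still need to know which end carries the gauge, and I need finer corner positions.

```bash
python3 - <<'E'
from h import *
def cr(n,x,y,w,h,W,H): 
    return cv2.resize(load(n)['color'][y:y+h,x:x+w,::-1],(W,H),interpolation=cv2.INTER_CUBIC)
s=cr('scene',135,240,50,60,250,300)
t=cr('top',395,180,40,48,250,300)
a=cr('w1',236,66,80,120,400,600)       # x5
b=cr('w2',212,36,132,206,384,600)      # x2.91
L=np.zeros((600,0,3),np.uint8)
im=np.hstack([np.vstack([s,t])[:, :],a[:, 40:370]]);print(im.shape)
cv2.imwrite('pics/cmp.png',im)
cv2.imwrite('pics/chg2.png',b)
E
```

```text
(600, 580, 3)
```

View pics/cmp.png

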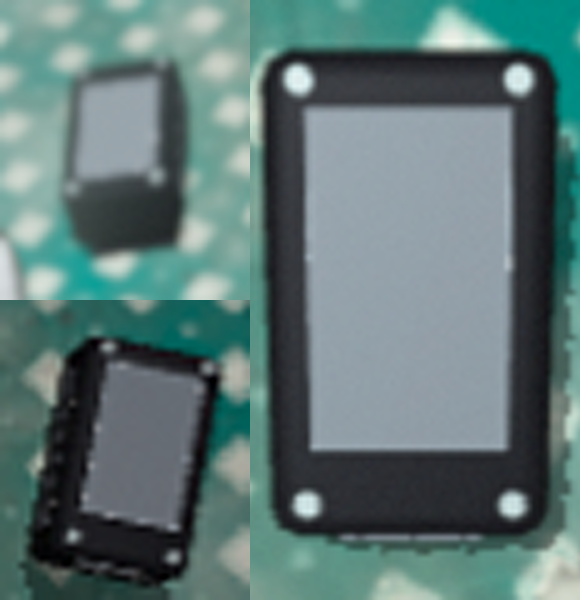

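View pics/chg2.png

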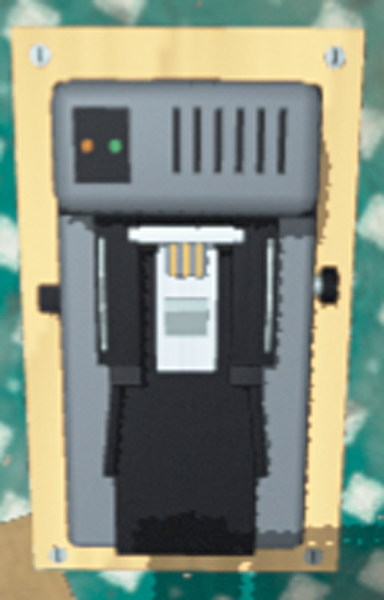

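The scene crop shows a plain far face, and both near-end views show the pale gauge, in w1 at crop (410,538). So the rear faces the robot and the nose points to about +x. The confirmed target is the pack at top-view (415,205): black, low, not purple. In the crop the screws are at (299,79), (519,79), (512,504) and (307,504). For the charger crop, the board corners are (11,28), (364,28), (335,571) and (36,568), and the lip front edges are at y≈367.

```bash
python3 - <<'E'
from h import *
w=load('w1')
s=np.array([[299,79],[519,79],[512,504],[307,504]]);f=lambda s:(np.array(s)-[210,0]+.5)/5-.5+[236,66]
P=pts(w,f(s),55);print('screws',fitrect(P,84,46),np.linalg.norm(P-np.roll(P,1,0),axis=1))
P=pts(w,f([[262,50],[556,50],[550,535],[270,535]]),55);print('outline',fitrect(P,96,58))
w=load('w2'); g=lambda s:(np.array(s)+.5)/[384/132,600/206]-.5+[212,36]
for n,q,z,L,W in(('board',[[11,28],[364,28],[335,571],[36,568]],12,236,144),('bscrew',[[40,55],[336,55],[314,556],[57,555]],12,216,124)):
    c,y,sc,r=fitrect(pts(w,g(q),z),L,W);print(n,c,y,sc,r)
c=np.array(c)
R=np.array([[np.cos(y),-np.sin(y)],[np.sin(y),np.cos(y)]])
for n,q,z in(('floor front',[[116,553],[256,553]],40),('lip front out',[[113,367],[262,367]],51.5),('lip inner',[[147,300],[233,300]],51.5),('hump front',[[60,213],[318,213]],74),('hump back',[[58,82],[318,82]],74),('body front',[[68,547],[302,547]],48),('guides',[[107,475],[267,475]],48)):
    print(n,((pts(w,g(q),z)[:,:2]-c)@R).round(1).tolist())
# depth check
for q in([[190,150],[190,430],[190,530]],[[25,300],[345,450]]): print(pts(w,g(q)).round(1).tolist())
t=load('top')
b=(np.array([[200,60],[433,127],[308,543],[71,470]])+.5)/5.6-.5+[280,130];print('top bscrew',fitrect(pts(t,b,12),216,124))
E
```

```text
screws (array([ 498.95290007, -281.14643311]), np.float64(-0.22243183688056786), np.float64(0.9655953023242791), array([2.1, 2.1, 2.1, 2.1])) [82.38425309 42.09759329 82.37944047 42.09227177]
outline (array([ 498.33192505, -281.05726574]), np.float64(-0.22165982910026427), np.float64(0.980359354303252), array([1.4, 1.4, 1. , 0.9]))
board [567.48322749 -46.30568924] -0.30768950884518553 0.9944044503656552 [1.  0.5 1.1 1.3]
bscrew [565.99687184 -45.93684703] -0.30793282335275435 1.0007786861238075 [1.9 2.  1.7 1.6]
floor front [[-97.2, 30.6], [-96.9, -31.2]]
lip front out [[-12.5, 29.5], [-12.1, -30.9]]
lip inner [[14.4, 15.5], [14.7, -18.7]]
hump front [[48.3, 46.0], [48.8, -48.4]]
hump back [[92.9, 45.3], [93.5, -46.5]]
body front [[-91.6, 50.7], [-90.9, -50.5]]
guides [[-59.1, 33.1], [-58.6, -34.4]]
[[632.5, -68.6, 78.9], [526.1, -35.1, 40.1], [483.2, -21.7, 40.1]]
[[596.7, 18.2, 13.1], [486.7, -98.4, 2.3]]
top bscrew (array([564.84389485, -46.04436414]), np.float64(-0.30603415074053403), np.float64(0.995942849792707), array([2. , 2. , 1.9, 1.7]))
```

```bash
cat >> h.py <<'E'
CH=np.array([566.6,-47.2]);CY=-0.3075
PK=np.array([498.6,-281.1]);PY=-0.222
def C(x,y,z):
    return [CH[0]+x*np.cos(CY)-y*np.sin(CY),CH[1]+x*np.sin(CY)+y*np.cos(CY),z]
def loc(p): d=np.array(p[:2])-CH; return np.array([d[0]*np.cos(CY)+d[1]*np.sin(CY),-d[0]*np.sin(CY)+d[1]*np.cos(CY),p[2]]).round(2)
def fl(f): f=np.array(f);return np.array([f[0]*np.cos(CY)+f[1]*np.sin(CY),-f[0]*np.sin(CY)+f[1]*np.cos(CY),f[2]]).round(2)
E
python3 - <<'E'
from h import *
from rig import bot,optics
w=load('w2');g=lambda s:(np.array(s)+.5)/[384/132,600/206]-.5+[212,36]
print('side tops',[ (loc(p)) for p in pts(w,g([[85,400],[80,300],[280,400],[295,480],[127,330],[250,330],[50,297],[327,285]]))])
bot.move_ptp([*PK,130],[np.pi,0,PY]); bot.movel([*PK,14],velocity=120,max_force=8)
print(bot.current_position(),bot.current_wrist_force())
bot.grip(50,50); print(bot.current_width(),bot.current_finger_force())
print(bot.movel([*PK,130],velocity=150),bot.current_width(),bot.current_wrist_force(),bot.current_clock())
bot.move_ptp(C(-130,0,130),[np.pi,0,CY]);print(bot.current_position(),bot.current_orientation(),bot.current_wrist_force(),bot.current_clock())
for n in('scene','top'):
    c=optics.camera(n); pickle.dump(c,open(n+'b.pkl','wb'))
a=load('sceneb')['color'][180:330,180:380,::-1];b=load('topb')['color'][120:270,240:440,::-1]
cv2.imwrite('pics/held.png',np.hstack([cv2.resize(a,(400,300)),cv2.resize(b,(400,300))]))
E
```

```text
side tops [array([-30.59,  44.06,  35.07]), array([11.38, 45.12, 34.03]), array([-30.22, -39.07,  34.58]), array([-65.73, -46.73,  34.64]), array([ 58.69,  -2.34, 451.86]), array([  1.94, -24.65,  52.09]), array([11.69, 58.63, 26.31]), array([ 17.94, -57.26,  32.42])]
[ 499.32433116 -281.67962948   15.00377255] [-0.04994585  0.99661064 -0.04699287]
57.31703892429069 50.000261664390564
False 57.15251203384923 [-0.0555114   0.07338803 -4.23673457] 6.325
[443.29770429  -8.76913705 130.16849893] [ 3.14108056e+00 -9.01826122e-04 -3.08050658e-01] [ 0.99607691 -0.29983399 -5.12414535] 7.4083
```

View pics/held.png

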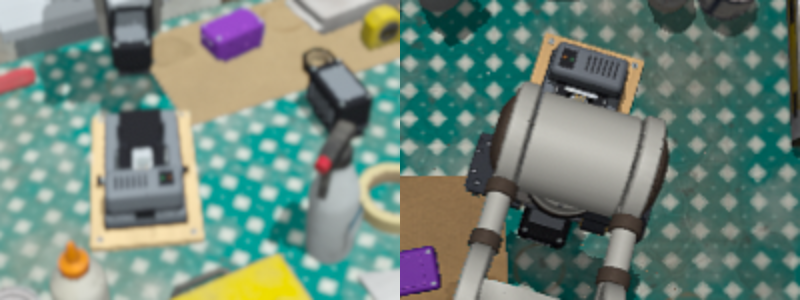

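The pack is held level (width 57 mm, weight about 4.2 N) in front of the charger at left-panel (133,40). Next I lower it onto the open front.

```bash
python3 - <<'E'
from h import *
from rig import bot
def st(t): print(t,loc(bot.current_position()),fl(bot.current_wrist_force()),np.round(bot.current_ft_torque(),2),round(bot.current_clock(),2))
bot.movel(C(-88,0,75),velocity=150);st('above')
r=bot.movel(C(-88,0,53),velocity=20,max_force=4);st(f'down {r}')
bot.sleep(.3);st('settled')
E
```

```text
above [-87.93  -0.26  75.2 ] [-0.31  1.06 -4.72] [0.06 0.03 0.04] 8.12
down True [-88.26   0.    54.11] [-0.04  0.2   6.85] [0.06 0.07 0.02] 9.08
settled [-8.827e+01 -4.000e-02  5.410e+01] [-0.35 -0.84  5.81] [0.09 0.03 0.  ] 9.38
```

```bash
cat >> h.py <<'E'
def slide(bot,x,xe,y,z,dx,fx_stop,v=20,kz=.02,ky=.03):
    """stepwise push with slow lateral/vertical yielding; returns last commands"""
    while True:
        hit=bot.movel(C(x,y,z),velocity=v,max_force=fx_stop)
        f=fl(bot.current_wrist_force());p=loc(bot.current_position())
        print('cmd',round(x,1),round(y,2),round(z,2),'at',p,'F',f,'hit' if hit else '',round(bot.current_clock(),2))
        if hit or (dx>0)==(x>=xe): return x,y,z,f
        y+=float(np.clip(ky*f[1],-.3,.3)); z+=float(np.clip(kz*(f[2]+3),-.2,.3)); x+=dx
E
python3 - <<'E'
from h import *
from rig import bot
print(slide(bot,-88,-54,0,54.5,3,8))
E
```

```text
cmd -88 0 54.5 at [-8.837e+01 -4.000e-02  5.408e+01] F [-0.53 -0.3   1.58] hit 9.59
(-88, 0, 54.5, array([-0.53, -0.3 ,  1.58]))
```

```bash
python3 - <<'E'
from h import *
from rig import bot
print(slide(bot,-87,-57,0,54.3,3,12))
E
```

```text
cmd -87 0 54.3 at [-87.59   0.    54.13] F [-3.29 -0.72  3.77]  9.86
cmd -84 -0.02 54.44 at [-8.434e+01  6.000e-02  5.415e+01] F [-2.5  -0.22  0.77]  10.16
cmd -81 -0.03 54.51 at [-8.090e+01 -5.000e-02  5.416e+01] F [-0.64  0.19 -1.25]  10.46
cmd -78 -0.02 54.55 at [-77.71  -0.1   54.23] F [ 0.39  0.32 -3.42]  10.76
cmd -75 -0.01 54.54 at [-7.489e+01 -2.000e-02  5.431e+01] F [ 0.77  1.08 -3.96]  11.06
cmd -72 0.02 54.52 at [-71.85  -0.    54.42] F [ 0.07 -0.05 -4.12]  11.36
cmd -69 0.02 54.5 at [-6.883e+01  1.000e-02  5.445e+01] F [ 0.39  1.09 -3.71]  11.66
cmd -66 0.05 54.48 at [-6.581e+01  4.000e-02  5.446e+01] F [ 0.45  0.2  -5.26]  11.96
cmd -63 0.06 54.44 at [-6.281e+01  5.000e-02  5.442e+01] F [ 0.38 -0.26 -4.86]  12.26
cmd -60 0.05 54.4 at [-5.980e+01  3.000e-02  5.437e+01] F [-0.39 -0.39 -4.93]  12.56
cmd -57 0.04 54.36 at [-5.677e+01  4.000e-02  5.432e+01] F [ 0.01 -0.12 -4.44]  12.86
(-57, 0.0372, 54.36059999999999, array([ 0.01, -0.12, -4.44]))
```

```bash
python3 - <<'E'
from h import *
from rig import bot
print(slide(bot,-55,-36,0.04,54.2,2,11,v=20,kz=.015))
E
```

```text
cmd -55 0.04 54.2 at [-5.472e+01  2.000e-02  5.423e+01] F [ 0.44 -1.21 -3.32]  13.11
cmd -53 0.0 54.2 at [-5.273e+01  4.000e-02  5.424e+01] F [-0.75  0.5  -3.06]  13.36
cmd -51 0.02 54.19 at [-5.074e+01  1.000e-02  5.420e+01] F [-0.75  0.34 -3.27]  13.61
cmd -49 0.03 54.19 at [-4.873e+01  2.000e-02  5.418e+01] F [-0.28  0.21 -3.18]  13.86
cmd -47 0.04 54.19 at [-4.688e+01  4.000e-02  5.420e+01] F [-2.27 -1.13 -1.38]  14.11
cmd -45 0.0 54.21 at [-45.88   0.06  54.35] F [-5.4  -0.43  3.31]  14.36
cmd -43 -0.01 54.31 at [-44.03   0.08  54.4 ] F [-5.83  1.33  3.01]  14.61
cmd -41 0.03 54.4 at [-42.17   0.13  54.43] F [-7.7   0.37  3.83]  14.86
cmd -39 0.04 54.5 at [-40.29   0.13  54.44] F [-5.45 -0.29  2.72]  15.11
cmd -37 0.03 54.58 at [-38.37   0.15  54.52] F [-7.29 -0.11  2.96]  15.36
cmd -35 0.03 54.67 at [-36.58   0.19  54.51] F [-6.96  0.65  2.82]  15.61
(-35, 0.027400000000000004, 54.674299999999995, array([-6.96,  0.65,  2.82]))
```

```bash
python3 - <<'E'
from h import *
from rig import bot
x,y,z,f=slide(bot,-33,-18,0.03,54.65,2.5,9,v=20,kz=.01)
while f[0]>-13 and x<-2:
    x+=.8; hit=bot.movel(C(x,y,z),velocity=8,max_force=8)
    f=fl(bot.current_wrist_force());print('fine',round(x,1),loc(bot.current_position()),f,'hit' if hit else '',round(bot.current_clock(),2))
    if hit: break
E
```

```text
cmd -33 0.03 54.65 at [-32.85   0.06  54.68] F [-1.91 -0.13 -0.8 ]  15.86
cmd -30.5 0.03 54.67 at [-30.15   0.06  54.69] F [-1.6   0.5  -0.62]  16.13
cmd -28.0 0.04 54.7 at [-2.776e+01  3.000e-02  5.469e+01] F [-1.45  0.12 -1.15]  16.41
cmd -25.5 0.04 54.71 at [-2.527e+01  4.000e-02  5.474e+01] F [-1.07  0.2  -0.78]  16.68
cmd -23.0 0.05 54.74 at [-2.294e+01  4.000e-02  5.469e+01] F [-1.62  0.51 -0.93]  16.96
cmd -20.5 0.07 54.76 at [-21.46   0.06  54.6 ] F [-5.17  0.82  1.4 ]  17.23
cmd -18.0 0.09 54.8 at [-19.5    0.07  54.69] F [-6.93 -0.55  3.34]  17.51
fine -17.2 [-19.06   0.06  54.77] [-8.17 -0.5   4.3 ]  17.76
fine -16.4 [-18.37   0.08  54.77] [-8.27  0.    5.2 ]  18.01
fine -15.6 [-17.76   0.08  54.81] [-8.61 -0.2   5.98]  18.26
fine -14.8 [-1.712e+01  5.000e-02  5.483e+01] [-10.12  -0.47   6.38]  18.51
fine -14.0 [-1.646e+01  4.000e-02  5.487e+01] [-10.82  -0.67   7.09]  18.76
fine -13.2 [-15.8    0.07  54.84] [-11.45  -0.67   7.59]  19.01
fine -12.4 [-15.08   0.09  54.8 ] [-11.16  -0.88   7.17]  19.26
fine -11.6 [-14.45   0.07  54.81] [-12.52  -0.36   8.07]  19.51
fine -10.8 [-13.78   0.09  54.87] [-13.22  -1.72   8.65]  19.76
```

```bash
python3 - <<'E'
from h import *
from rig import bot
x,y,z=-10.8,.08,54.85;p0=loc(bot.current_position())[0]
for i in range(12):
    x+=.5; hit=bot.movel(C(x,y,z),velocity=6,max_force=7)
    f=fl(bot.current_wrist_force());p=loc(bot.current_position());print('fine',round(x,1),p,f,np.round(bot.current_ft_torque(),2),bot.current_width(),'hit' if hit else '',round(bot.current_clock(),2))
    if hit or f[0]<-17 or p[0]-p0<.12: break
    p0=p[0]
E
```

```text
fine -10.3 [-13.43   0.07  54.88] [-13.06  -0.23   8.91] [0.74 2.36 0.02] 57.31329943590916  20.01
fine -9.8 [-13.29   0.07  54.96] [-14.22  -1.26  10.17] [ 0.74  2.68 -0.03] 57.34756601919711  20.26
fine -9.3 [-13.23   0.1   54.99] [-14.56  -0.91  11.95] [ 0.88  2.89 -0.06] 57.740624632607506  20.51
```

```bash
python3 - <<'E'
from h import *
from rig import bot
x,y,z=-9.3,.08,54.9
for i in range(20):
    x-=1.; bot.movel(C(x,y,z),velocity=10)
    f=fl(bot.current_wrist_force());p=loc(bot.current_position());print(round(x,1),p,f,round(bot.current_clock(),2))
    if f[0]>7 or p[0]<-19: break
E
```

```text
-10.3 [-13.43   0.09  54.84] [-12.14  -0.59   8.34] 20.76
-11.3 [-13.61   0.09  54.7 ] [-8.99 -0.5   4.94] 21.01
-12.3 [-13.84   0.09  54.62] [-6.65 -0.55  1.8 ] 21.26
-13.3 [-14.42   0.07  54.6 ] [-5.68  0.36  0.76] 21.51
-14.3 [-15.09   0.07  54.59] [-5.06 -0.32 -0.63] 21.76
-15.3 [-15.61   0.08  54.66] [-3.59 -0.12 -1.99] 22.01
-16.3 [-1.586e+01  5.000e-02  5.457e+01] [ 0.81  0.96 -7.58] 22.26
-17.3 [-1.624e+01  4.000e-02  5.453e+01] [  5.95   0.97 -12.89] 22.51
-18.3 [-1.641e+01  4.000e-02  5.475e+01] [  7.22   0.6  -14.58] 22.76
```

```bash
python3 - <<'E'
from h import *
from rig import bot,optics
def st(t): print(t,loc(bot.current_position()),fl(bot.current_wrist_force()),round(bot.current_clock(),2))
bot.movel(C(-18.9,.07,54.75),velocity=10);st('tug');bot.sleep(.3);st('tug');bot.sleep(.3);st('tug')
bot.movel(C(-15.9,.07,54.5),velocity=10);bot.sleep(.2);st('relax')
bot.grip(90);bot.sleep(.2);st('open');print(bot.current_width())
bot.movel(C(-16,0,200),velocity=120);st('up')
bot.move_ptp(C(-110,-20,260),[np.pi,0,CY])
c=optics.camera('wrist');pickle.dump(c,open('w3.pkl','wb'))
cv2.imwrite('pics/end.png',cv2.resize(c['color'][:,:,::-1],(800,600)))
E
```

```text
tug [-16.61   0.06  54.66] [  8.41   1.06 -14.74] 23.01
tug [-16.6    0.07  54.67] [  8.86   1.51 -14.35] 23.31
tug [-16.58   0.07  54.69] [  7.92   1.27 -14.74] 23.61
relax [-16.01   0.08  54.79] [-2.44  0.92 -1.57] 24.26
open [-15.89   0.08  54.5 ] [-0.72  0.28 -0.09] 25.1
89.9821470802127
up [-16.62   0.   198.97] [-0.22 -0.05 -0.33] 26.47
```

View pics/end.png

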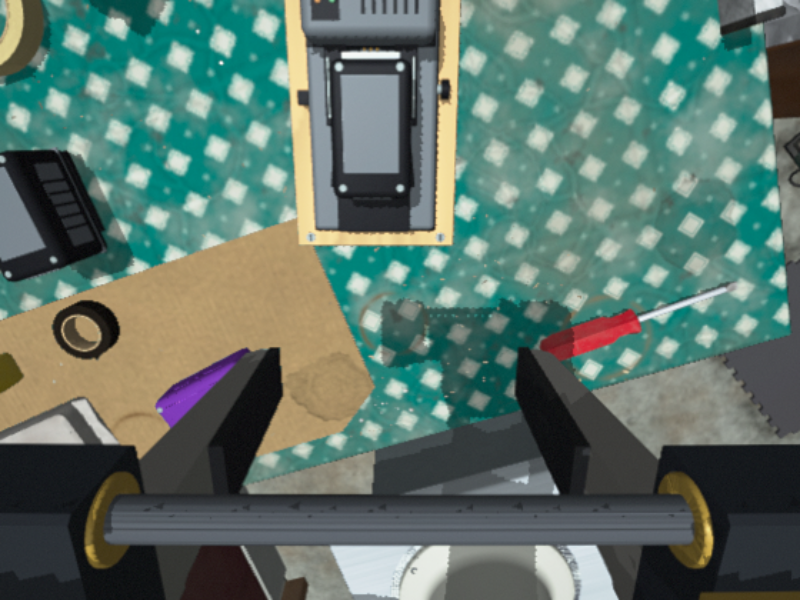

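The pack sits in the channel in line with the charger, with its screws at (338,67), (401,67), (399,188) and (342,188). I'll compare its position with the caught position (x about -15.5), then sign off.

```bash
python3 - <<'E'
from h import *
from rig import workorder
uv=(np.array([[338,67],[401,67],[399,188],[342,188]])+.5)*.7-.5
c,y,s,r=fitrect(pts(load('w3'),uv,95),82,42);p=loc([*c,95]);print(p,y,s,r)
if -19<p[0]<-11: print(workorder.sign_off())
E
```

```text
[-16.3   -0.19  95.  ] -0.3148894618587753 1.0045402851539562 [0.7 0.8 0.1 0.2]
the job is handed in; nothing more can be done
None
```

The slim pack is on the charger and locked in: the catch held a backward tug of about 8 N for over 0.5 s, the pack stayed at the caught position after release, and I handed the job in at roughly 27 s.

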